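Sort the ship-bottler's leftovers into their trays

TASK

Clear the mixed handful off the desk, each piece to its own kind and the same way up as the one already there: lay the cedar mast blank alongside the other in its tray, stand both corks in the tray with the corks, and set the brass ship's wheel flat beside the other wheel, drum up. Nest the loose paint cup in the like cup on the round wooden stand, with no more than a light push, until its shoulder sits on that cup's rim; never force it. Leave the bottle on its cradle where it is.

Things in the scene. Friction and masses are not known exactly. Their poses are not given: they have to be found in the camera images.
- mast: Loose cedar mast blank lying on the desk: a 12 x 12 mm square stick 70 mm long with a round 9 mm pin 20 mm long at each end, 110 mm overall. Origin: centre of the stick, 6 mm above what it lies on; x along its length.
- cork_a: Loose tapered bottle cork standing narrow end down: 32 mm high, 22 mm across at the foot, 26 mm at the top. Origin: centre of its underside, z up its axis.
- cork_b: A second cork, the same as cork_a (either may go in either place).
- wheel: Loose brass miniature ship's wheel lying flat, 50 mm across the handles and 5 mm thick, with its rope drum, 16 mm across (19 mm at the drum's end flanges, 5 to 7 mm and 28 to 30 mm up), standing up from its middle to 30 mm: grip the drum. Origin: centre of the underside, z up along the drum.
- cup: Loose steel stacking paint cup standing open end up on the desk: tapered, foot 28 mm across, 40 mm across at a shoulder 24 mm up, above it a straight collar 49 mm across up to 46 mm; mouth 44 mm inside, walls 2.5 mm. Grip the collar, with the fingertips not below the shoulder, for the collar of the cup below is as wide. Origin: centre of the underside, z up.
- spar_tray: Shallow open wooden tray, fixed, one of three like ones: 150 mm along its x, 110 mm along its y, 18 mm high, walls 5 mm, floor 5 mm thick. Origin: centre of its underside on the desk, z up; x runs along its long side, positive away from the robot (turned by up to 8 degrees), y to the left. It holds one mast blank already, fixed in it, lying along x at y = +38 mm (32 to 44 mm). Free floor: x -70 to 70, y -50 to 32 mm; the mast's place is here, along x.
- cork_tray: Shallow open wooden tray, fixed, one of three like ones: 150 mm along its x, 110 mm along its y, 18 mm high, walls 5 mm, floor 5 mm thick. Origin: centre of its underside on the desk, z up; x runs along its long side, positive away from the robot (turned by up to 8 degrees), y to the left. It holds two standing corks already, fixed in it at (50, -20) and (50, 22) mm. Free floor: x -70 to 35, y -50 to 50 mm.
- wheel_tray: Shallow open wooden tray, fixed, one of three like ones: 150 mm along its x, 110 mm along its y, 18 mm high, walls 5 mm, floor 5 mm thick. Origin: centre of its underside on the desk, z up; x runs along its long side, positive away from the robot (turned by up to 8 degrees), y to the left. It holds one wheel already, fixed in it, drum up, at (40, 0) mm. Free floor: x -70 to 14, y -50 to 50 mm.
- cup_stand: Fixed round wooden stand, 68 mm across and 12 mm high, with a steel paint cup fixed upright on it, the same as the loose one: its rim is 58 mm above the desk. Origin: centre of the stand's underside on the desk, z up. Nested home, with its shoulder on this rim, the loose cup's underside is 34 mm above this origin; about 2 mm of side play remains.
- bottle: Bystander, not to be disturbed: clear bulbous whisky bottle lying on a wooden cradle (one loose piece), 230 mm long along its x with the neck to -x, 92 mm across, 100 mm high. Origin: on the desk under the neck, 24 mm from the cork's end; the bottle reaches from x = -24 to 205 mm.

How it is judged:
At the end, for the whole second after the job is handed in: Mast blank on its tray's floor, within 20 degrees of parallel to its fellow; corks and wheel upright (11 degrees) on their trays' floors; cup nested upright (6 degrees), centred (5 mm), its shoulder within 3.5 mm of the lower rim; all released and at rest (x of mast in the frame of spar_tray between -0.03 and 0.03 m and y of mast in the frame of spar_tray between -0.052 and 0.034 m and z of mast in the frame of spar_tray between 0.004 and 0.018 m and angle between the x axis of mast and the x axis of spar_tray, either way round below 0.35 rad and x of cork_a in the frame of cork_tray between -0.068 and 0.068 m and y of cork_a in the frame of cork_tray between -0.048 and 0.048 m and z of cork_a in the frame of cork_tray between 0 and 0.01 m and angle between each of cork_a, cork_b, wheel's own z axis and vertical below 0.2 rad and x of cork_b in the frame of cork_tray between -0.068 and 0.068 m and y of cork_b in the frame of cork_tray between -0.048 and 0.048 m and z of cork_b in the frame of cork_tray between 0 and 0.01 m and x of wheel in the frame of wheel_tray between -0.06 and 0.06 m and y of wheel in the frame of wheel_tray between -0.04 and 0.04 m and z of wheel in the frame of wheel_tray between 0 and 0.01 m and x of cup in the frame of cup_stand between -0.005 and 0.005 m and y of cup in the frame of cup_stand between -0.005 and 0.005 m and z of cup in the frame of cup_stand between 0.029 and 0.0375 m and angle between cup's own z axis and vertical below 0.1 rad and linear speed of each of mast, cork_a, cork_b, wheel, cup below 0.02 m/s and contact force between each of mast, cork_a, cork_b, wheel, cup and the fingers below 0.1 N); the robot touches nothing.
It fails at once if the cup is forced: the two cups are pressed together with more than 60 N (contact force between cup and cup_stand above 60 N).
It fails at once if the bottle on its cradle is shifted by more than 15 mm (distance of bottle from where it was at the start of the episode above 0.015 m).
It also fails if it takes over 115 s, if anything falls off the work surface, if the arm or the gripper's body presses on something with over 40 N, if the wrist force passes 120 N, or if a joint passes its speed limit or range.

ROBOT

A 6-joint arm with a two-finger parallel gripper is mounted at the origin on the work surface. World frame = base frame: x ahead of the robot, y to its left, z up, the work surface at z = 0. Lengths are in m, angles in rad, forces in N, time in s.
With the tool pointing down it reaches from about 0.375 to 0.925 m from the base axis. Payload 5.7 kg.
Tool frame: the origin (TCP) lies between the finger pads; the fingertips stand robot.tips_ahead ahead of it and the grasp point (between the pads) lies 3 mm ahead of it (robot.tips_ahead is the distance from the TCP to the fingertips, in m); z points along the fingers, y is the line along which they close (so a half turn about z gives the same grasp; the last joint's range is limited). The gripper opens to 85 mm and grips with 20 to 120 N. Pads are 22 mm wide; open, the fingers measure 114 mm over their backs; the gripper's body (76 mm by 85 mm) begins 54 mm behind the grasp point. The pads swing forward as they close: fully open they stand 13 mm farther back than shut.
Start: joints at [-1.344, 0.359, 1.51, -0, 1.272, -0.115], TCP at [0.201, -0.565, 0.253] pointing down, gripper open.
Joint ranges: [-2.97, 2.97], [-1.01, 2.36], [0.21, 2.38], [-0.96, 4.11], [0.2, 2.71], [-2.98, 2.98]. Speed limits (rad/s): [2.39, 2.39, 3.14, 3.14, 3.14, 3.14].

INTERFACE

Orientations are given as a 3x3 rotation matrix whose columns are the frame's x, y, z axes.
In Python, from bench import robot gives the robot as it stands.
- The arm moves only by the tool apply_moves, never from a script. Its argument "moves" is a list of rows, each a list of 5 numbers: the shift along the tool's x, y, z normalised to -1 to 1, where 1 is 40 mm, then the turn about the tool's z normalised to -1 to 1, where 1 is 0.12 rad, then the opening, from -1 (shut) to 1 (fully open). In form: [[dx, dy, dz, roll, grip], ...]. A call has 1 to 20 rows; each row shifts and turns the commanded pose from where the row before left it, along the tool's axes as they then stand; what a row does not reach is not made up. A row lasts 1/10 s, in which the tool goes at most 50 mm and 8.59 degrees, less where a joint would pass 70% of its speed; a pose out of reach is approached as far as the arm can. A call with a number of a shift or a turn outside -1 to 1 is refused whole. A call with a gripper value outside its range is refused whole. The fingers move at their own pace and stop on an object; the grip force is fixed at half the most. Time passes only in rows, so rows that do not move let the fingers close. It gives the time, the measured TCP pose, the force, the opening and the grip force at its end, in the units of the state.
- robot.sense(): the state, without advancing time (a new reading comes with each control period).
- robot.snapshot(name): name is "scene" or "side" or "wrist"; returns (picture, depth): 400x640x3 uint8, red, green, blue; 400x640 float32, m along the optical axis (not along the pixel's ray), 0 where there is no reading.
- robot.get_calibration(name): a dict with "camera_matrix" (3x3 intrinsics, pixels), "T" (4x4, takes a point from camera to world coordinates); the wrist camera has in their place "hand_eye" (4x4, takes a point from camera to tool coordinates, whose origin is the TCP and whose axes are the flange's). Camera axes: x right, y up, looking along -z (the intrinsics and any distortion apply to the point x, -y, -z); pixel columns grow to the right and rows downward; lengths in m; the calibration is good to about 2 mm. A picture is of the moment at which its call begins: read the wrist's pose just before it. get_calibration takes no time and is no camera call.
- robot.finish_job(): hands the job in; it is judged then, once.
Trained networks look in the newest picture that a camera, given by its name, has taken for a name from the list of things; names that differ only in an ending like _2 or _b are one class to them, and where a whole thing is asked for, a point or a joint stands for the part that bears it (a point fixed in the world has none). Each returns a list of dicts, best first, with "score" (0 to 1); they miss things now and then, are a little off and sometimes report something else, mostly with a low value. They report only what shows in the picture. A call takes as long as a camera call.
- robot.outline_of(camera, name): "mask" (400x640 bool, what is visible of it) and "extent" ([left, top, width, height] in pixels, round what is visible of it).
The state is a dict: "clock": time; "joint_pos": joint angles; "joint_velocities": joint speeds; "joint_torque": joint torques, N m; "ee_pos": TCP position; "tool_rot": TCP orientation; "contact_force": force on the tool from outside, world axes, zero at the start; "wrist_torque": the same for the moment, N m; "opening": finger opening in m; "grip_force": force on a finger pad.
Only numpy, scipy, OpenCV 4.12 (cv2) and the standard library are available. Lean on these libraries where they do the work, as an engineer would, in place of code of your own. Each camera call takes 0.05 s, during which the arm holds its last target. There are 200 camera calls.

## Working session

There is one attempt and no reset: what is moved stays moved. The work goes in short steps, Python scripts to look and compute and a tool call to move; the robot and the scene stay as the last step left them, time stands still between calls to the robot, and variables do not carry over. Pictures are saved under pics/ and viewed, at most 14 in all, crops included, and the job is handed in when it is done.

Besides the shell and the picture viewer there is one more tool, called after ">>>" as name(argument=value, ...) on one line, values as JSON. apply_moves: Moves the arm, as the interface text tells. Its arguments: {"type":"object","properties":{"moves":{"type":"array"}},"required":["moves"]}

```bash
ls; mkdir -p pics; cat > h.py <<'E'
import numpy as np, cv2
from bench import robot
def snap(name,save=None):
    s=robot.sense(); pic,d=robot.snapshot(name); c=robot.get_calibration(name)
    K=np.array(c["camera_matrix"])
    if "T" in c: T=np.array(c["T"])
    else:
        W=np.eye(4); W[:3,:3]=s["tool_rot"]; W[:3,3]=s["ee_pos"]; T=W@np.array(c["hand_eye"])
    if save: cv2.imwrite("pics/"+save,cv2.cvtColor(pic,cv2.COLOR_RGB2BGR))
    return pic,d,K,T,c
def cloud(d,K,T,mask=None):
    m=(d>0) if mask is None else (mask&(d>0))
    v,u=np.nonzero(m); z=d[v,u]
    p=np.stack([(u-K[0,2])*z/K[0,0],-(v-K[1,2])*z/K[1,1],-z],1)
    return p@T[:3,:3].T+T[:3,3]
E
python3 - <<'E'
from h import *
s=robot.sense(); print({k:np.round(v,3).tolist() for k,v in s.items()}, robot.tips_ahead)
for n in ("scene","side"):
    pic,d,K,T,c=snap(n,n+"0.png"); print(n,K.tolist(),T.round(3).tolist(),[k for k in c])
    for o in "mast cork_a wheel cup spar_tray cork_tray wheel_tray cup_stand bottle".split():
        for r in robot.outline_of(n,o)[:4]:
            if r["score"]<.2: continue
            P=cloud(d,K,T,r["mask"])
            if len(P)<5: continue
            print(o,round(r["score"],2),r["extent"],len(P),"med",np.median(P,0).round(3),"lo",np.percentile(P,3,0).round(3),"hi",np.percentile(P,97,0).round(3))
E
```

```text
pics
{'clock': 0.0, 'joint_pos': [-1.344, 0.359, 1.511, 0.0, 1.272, -0.115], 'joint_velocities': [0.0, -0.0, 0.001, 0.001, 0.002, -0.0], 'joint_torque': [-0.004, -52.762, -27.862, -0.001, 0.013, 0.0], 'ee_pos': [0.201, -0.565, 0.252], 'tool_rot': [[0.942, 0.335, -0.0], [0.335, -0.942, 0.002], [0.0, -0.002, -1.0]], 'contact_force': [0.269, -0.443, -0.592], 'wrist_torque': [0.036, -0.033, -0.028], 'grip_force': 0.0, 'opening': 0.086} 0.022
scene [[508.2717693669331, 0.0, 317.4601401497643], [0.0, 508.2717693669331, 184.85026787406], [0.0, 0.0, 1.0]] [[-0.518, -0.741, 0.427, 1.034], [0.855, -0.446, 0.263, 0.302], [-0.005, 0.501, 0.865, 1.065], [0.0, 0.0, 0.0, 1.0]] ['camera_matrix', 'T']
mast 0.61 [268.9, 126.8, 11.8, 33.1] 172 med [ 0.466 -0.173  0.011] lo [ 0.428 -0.211 -0.001] hi [ 0.497 -0.144  0.016]
cork_a 0.58 [401.4, 190.3, 9.3, 13.2] 121 med [0.446 0.174 0.031] lo [0.432 0.164 0.005] hi [0.452 0.185 0.036]
wheel 0.72 [325.7, 156.0, 17.7, 15.5] 189 med [ 0.44  -0.008  0.006] lo [ 0.419 -0.027 -0.001] hi [0.454 0.007 0.033]
cup 0.62 [212.9, 92.3, 20.1, 26.8] 340 med [ 0.453 -0.34
[... 1631 characters left out ...]
.57 [293.5, 245.9, 13.0, 22.8] 192 med [0.437 0.182 0.026] lo [ 0.429  0.139 -0.001] hi [0.475 0.188 0.033]
cup 0.58 [409.8, 144.3, 17.6, 23.8] 264 med [ 0.456 -0.331  0.034] lo [ 0.436 -0.365  0.005] hi [ 0.48  -0.317  0.046]
spar_tray 0.57 [229.8, 186.9, 76.5, 42.6] 2053 med [0.631 0.079 0.006] lo [0.555 0.023 0.   ] hi [0.706 0.139 0.018]
cork_tray 0.85 [276.9, 162.3, 73.0, 42.1] 1706 med [ 0.618 -0.069  0.006] lo [ 0.544 -0.124  0.   ] hi [ 0.689 -0.016  0.035]
cup_stand 0.9 [208.2, 214.6, 31.9, 38.0] 894 med [0.618 0.236 0.016] lo [ 0.594  0.189 -0.001] hi [0.653 0.263 0.057]
bottle 0.97 [99.2, 216.1, 78.7, 75.9] 3426 med [0.664 0.419 0.075] lo [0.558 0.372 0.003] hi [0.759 0.445 0.098]
```

View pics/scene0.png

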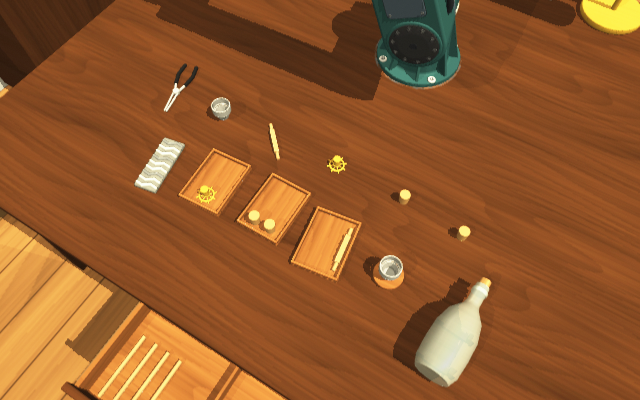

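```bash
cat > m.py <<'E'
from h import *
from scipy.optimize import least_squares
def circ(P):
    r=least_squares(lambda q:np.hypot(P[:,0]-q[0],P[:,1]-q[1])-q[2],[*P[:,:2].mean(0),.02],loss="soft_l1",f_scale=.002); return r.x
C={}
for n in ("scene","side"):
    pic,d,K,T,c=snap(n); C[n]=cloud(d,K,T)
A=np.vstack(list(C.values()))
def box(c,r,z0,z1,src=A):
    m=(np.hypot(src[:,0]-c[0],src[:,1]-c[1])<r)&(src[:,2]>z0)&(src[:,2]<z1); return src[m]
if __name__=="__main__":
  for nm,src in list(C.items()):
    print(nm)
    for o,c,z0,z1 in [("corkA",(.442,.176),.028,.04),("corkB",(.457,.330),.028,.04),("drum",(.44,-.008),.024,.036),("cup",(.455,-.34),.040,.055),("stand",(.628,.23),.052,.066)]:
        P=box(c,.045,z0,z1,src); 
        if len(P)<5: print(o,"few",len(P)); continue
        mr=cv2.minEnclosingCircle(P[:,:2].astype(np.float32)); print(o,len(P),P.mean(0).round(4),"mec",np.round([*mr[0],mr[1]],4),"circ",circ(P).round(4),"ztop",np.percentile(P[:,2],95).round(4))
    P=box((.463,-.177),.07,.006,.02,src); print("mast",len(P),cv2.minAreaRect((P[:,:2]*1000).astype(np.float32)),P[:,2].max())
    for o,c in [("t+",(.632,.078)),("t0",(.619,-.073)),("t-",(.633,-.235))]:
        m=(abs(src[:,0]-c[0])<.1)&(abs(src[:,1]-c[1])<.075)&(src[:,2]>.0145)&(src[:,2]<.022); P=src[m]
        print(o,len(P),cv2.minAreaRect((P[:,:2]*1000).astype(np.float32)))
    P=box((.62,.4),.25,.085,.12,src); P=P[P[:,1]>.28]; print("bottle",P.min(0),P.max(0),cv2.minAreaRect((P[:,:2]*1000).astype(np.float32)))
E
python3 m.py
```

```text
scene
corkA 91 [0.4414 0.175  0.032 ] mec [0.4402 0.1739 0.0138] circ [0.441  0.1751 0.0094] ztop 0.0352
corkB 95 [0.4568 0.3289 0.0321] mec [0.456  0.3294 0.0134] circ [0.4574 0.3288 0.0089] ztop 0.0353
drum 43 [ 0.4363 -0.0109  0.0308] mec [ 0.435  -0.0108  0.0095] circ [ 0.4362 -0.0107  0.0066] ztop 0.0345
cup 97 [ 0.4577 -0.3427  0.0449] mec [ 0.4562 -0.3424  0.0266] circ [ 0.4568 -0.3426  0.0231] ztop 0.0499
stand 125 [0.6259 0.229  0.0571] mec [0.6252 0.2278 0.0255] circ [0.6257 0.2288 0.0231] ztop 0.06
mast 162 ((454.8944091796875, -182.30039978027344), (99.30824279785156, 87.99832916259766), 83.38587951660156) 0.017578501353131992
t+ 688 ((631.4547119140625, 76.58214569091797), (152.01568603515625, 110.85931396484375), 7.948358535766602)
t0 495 ((618.1679077148438, -73.50323486328125), (112.24781036376953, 151.49903869628906), 89.75153350830078)
t- 457 ((631.1972045898438, -234.94363403320312), (152.4130859375, 112.54825592041016), 3.5012078285217285)
bottle [0.6354863  0.36132864 0.08500752] [0.78040343 0.43422081 0.10417295] ((707.6839599609375, 397.3770751953125), (70.3853
[... 494 characters left out ...]
.0554] mec [0.6259 0.2301 0.0262] circ [0.625  0.2311 0.0229] ztop 0.058
mast 139 ((459.6264953613281, -177.00811767578125), (109.03365325927734, 17.63353729248047), 42.03730010986328) 0.01469157438407942
t+ 416 ((631.8655395507812, 79.58221435546875), (152.7484588623047, 114.74720764160156), 7.661832809448242)
t0 278 ((617.4981689453125, -70.86044311523438), (114.6099853515625, 153.35902404785156), 89.62454223632812)
t- 215 ((631.95703125, -231.4462127685547), (153.73635864257812, 115.92623138427734), 2.979189872741699)
bottle [0.6346388  0.36651367 0.08501065] [0.77737137 0.43623971 0.10053537] ((705.7044677734375, 400.899658203125), (64.88892364501953, 141.95361328125), 83.64745330810547)
```

>>> apply_moves(moves=[[0,0,0,0.95,1],[0,0,0,0.95,1],[0,0,0,0.947,1],[0.916,-0.798,0,0,1],[0.916,-0.798,0,0,1],[0.916,-0.798,0,0,1],[0.916,-0.798,0,0,1],[0.916,-0.798,0,0,1],[0.916,-0.798,0,0,1],[0.916,-0.798,0,0,1],[0,0,0.5,0,1],[0,0,0.5,0,1],[0,0,0.5,0,1],[0,0,0,0,1],[0,0,0,0,1]])

```text
clock: 2.6
ee_pos: [0.4575, -0.3418, 0.1934]
tool_rot: [[1.0, 0.0, -0.0], [0.0, -1.0, 0.001], [-0.0, -0.001, -1.0]]
contact_force: [0.8, -0.3, 0.8]
opening: 0.0854
grip_force: 0.0
```

```bash
cat > w.py <<'E'
from m import *
def wrist(c,r,z0,z1,save=None):
    s=robot.sense(); pic,d,K,T,cc=snap("wrist",save); P=cloud(d,K,T); Q=box(c,r,z0,z1,P)
    return P,Q,s
E
python3 - <<'E'
from w import *
P,Q,s=wrist((.4575,-.3415),.045,.040,.056,"w1.png")
print(s["ee_pos"].round(4) if hasattr(s["ee_pos"],"round") else s["ee_pos"],s["tool_rot"],robot.tips_ahead,s["clock"])
print(np.array(robot.get_calibration("wrist")["hand_eye"]).round(3).tolist(),len(P),len(Q))
print(np.median(P,0),np.percentile(P[:,2],[5,50]))
if len(Q)>5: print(circ(Q),Q.mean(0),np.percentile(Q[:,2],95))
E
```

```text
[ 0.458  -0.3425  0.1944] [[ 9.99999100e-01 -1.43475149e-04  1.33421649e-03]
 [-1.41907789e-04 -9.99999300e-01 -1.17476189e-03]
 [ 1.33438411e-03  1.17457150e-03 -9.99998420e-01]] 0.022 2.7
[[-0.001, 0.952, 0.306, 0.079], [1.0, 0.001, 0.001, -0.001], [0.001, 0.306, -0.952, -0.122], [0.0, 0.0, 0.0, 1.0]] 254936 742
[ 0.46918609 -0.34048578  0.00136188] [1.53432155e-05 1.36187528e-03]
[ 0.45901138 -0.3428194   0.02285172] [ 0.45782153 -0.3429386   0.04581786] 0.04796457160903928
```

View pics/w1.png

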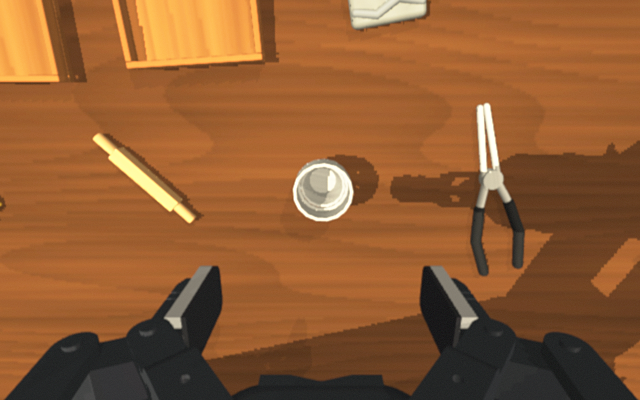

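>>> apply_moves(moves=[[0.02,0.02,0.7,0,1],[0,0,0.7,0,1],[0,0,0.7,0,1],[0,0,0.7,0,1],[0,0,0.5,0,1],[0,0,0.235,0,1],[0,0,0,0,-1],[0,0,0,0,-1],[0,0,0,0,-1],[0,0,0,0,-1],[0,0,0,0,-1],[0,0,0,0,-1]])

```text
clock: 3.95
ee_pos: [0.4593, -0.3434, 0.0538]
tool_rot: [[1.0, 0.0, 0.002], [0.0, -1.0, -0.002], [0.002, 0.002, -1.0]]
contact_force: [-1.0, 0.2, 5.9]
opening: 0.0462
grip_force: 60.9
```

```bash
python3 - <<'E'
from w import *
P,Q,s=wrist((.4575,-.3415),.045,.040,.056,"w2.png")
print(s["ee_pos"],s["opening"],s["grip_force"],s["clock"],robot.tips_ahead)
print(circ(Q) if len(Q)>5 else len(Q))
E
```

```text
[ 0.45931875 -0.34347389  0.05377647] 0.04621268486472549 60.870128165837514 4.05 0.022
[ 0.45989528 -0.34207361  0.02361982]
```

View pics/w2.png

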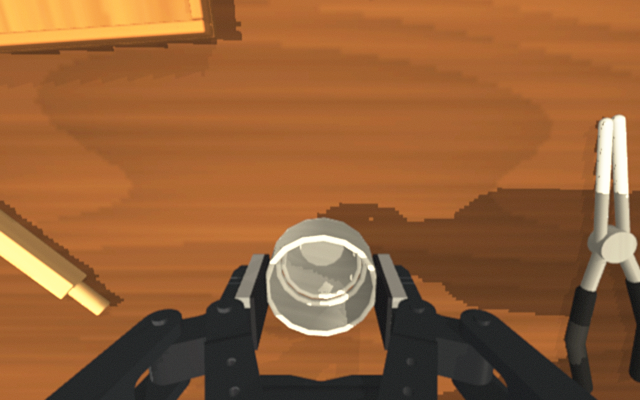

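>>> apply_moves(moves=[[0,0,-0.6,0,-1],[0,0,-0.8,0,-1],[0,0,-0.8,0,-1],[0,0,-0.8,0,-1],[0,0,-0.66,0,-1],[0.165,-0.45,0,0,-1],[0.165,-0.9,0,0,-1],[0.165,-0.9,0,0,-1],[0.165,-0.9,0,0,-1],[0.165,-0.9,0,0,-1],[0.165,-0.9,0,0,-1],[0.165,-0.9,0,0,-1],[0.165,-0.9,0,0,-1],[0.165,-0.9,0,0,-1],[0.165,-0.9,0,0,-1],[0.165,-0.9,0,0,-1],[0.165,-0.9,0,0,-1],[0.165,-0.9,0,0,-1],[0.165,-0.9,0,0,-1],[0.165,-0.9,0,0,-1]])

```text
clock: 6.1
ee_pos: [0.5575, 0.1811, 0.1994]
tool_rot: [[1.0, 0.0, 0.002], [0.0, -1.0, 0.0], [0.002, -0.0, -1.0]]
contact_force: [0.6, -0.2, -1.1]
opening: 0.0462
grip_force: 62.2
```

>>> apply_moves(moves=[[0.1,-0.8,0,0,-1],[0,-0.5,0,0,-1],[0,0,0,0,-1],[0,0,0,0,-1]])

```text
clock: 6.5
ee_pos: [0.5611, 0.2315, 0.1989]
tool_rot: [[1.0, 0.001, 0.001], [0.001, -1.0, -0.0], [0.001, 0.0, -1.0]]
contact_force: [-0.7, -0.4, -0.8]
opening: 0.0464
grip_force: 62.2
```

```bash
python3 - <<'E'
from w import *
P,Q,s=wrist((.6255,.230),.045,.050,.064,"w3.png")
print(s["ee_pos"],s["opening"],s["grip_force"],s["clock"],s["contact_force"])
print(circ(Q),np.percentile(Q[:,2],[5,50,95]))
mr=cv2.minEnclosingCircle(Q[:,:2].astype(np.float32));print(mr)
c=s["ee_pos"]; H=box(c,.05,c[2]-.02,c[2]+.0,P); print("held",len(H),circ(H)[:2]-c[:2],circ(H)[2],np.percentile(H[:,2]-c[2],[5,50,95]))
E
```

```text
[0.56112595 0.23052791 0.19869957] 0.046328275292683276 62.21150731558737 6.6 [-0.12693629 -0.03358377 -0.04421255]
[0.62674392 0.22935776 0.02270947] [0.05250455 0.05881744 0.06008544]
((0.6264669299125671, 0.22936341166496277), 0.02446531504392624)
held 5867 [0.00053585 0.0013498 ] 0.02333310359507257 [-0.01866147 -0.00880372 -0.00250722]
```

View pics/w3.png

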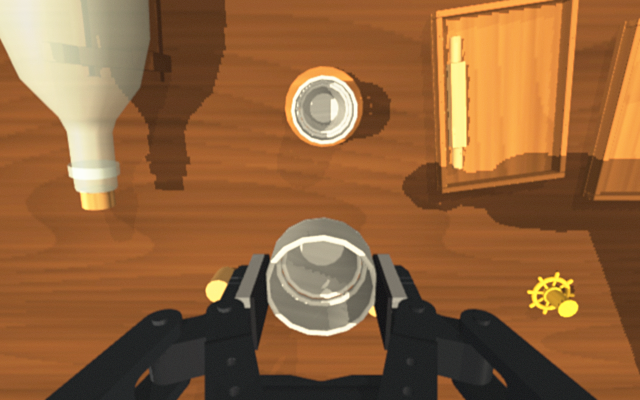

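>>> apply_moves(moves=[[0.6,0.045,0,0,-1],[0.6,0,0,0,-1],[0.425,0,0,0,-1],[0,0,0.5,0,-1],[0,0,0.7,0,-1],[0,0,0.5,0,-1],[0,0,0.27,0,-1],[0,0,0,0,-1],[0,0,0.12,0,-1],[0,0,0.12,0,-1],[0,0,0.12,0,-1],[0,0,0,0,-1]])

```text
clock: 7.85
ee_pos: [0.626, 0.2296, 0.1048]
tool_rot: [[1.0, 0.0, -0.001], [0.0, -1.0, -0.0], [-0.001, 0.0, -1.0]]
contact_force: [-0.7, 0.1, -0.9]
opening: 0.046
grip_force: 62.2
```

>>> apply_moves(moves=[[0,0,0.05,0,-1],[0,0,0.05,0,-1],[0,0,0.05,0,-1],[0,0,0.05,0,-1],[0,0,0,0,-1]])

```text
clock: 8.35
ee_pos: [0.626, 0.2296, 0.0968]
tool_rot: [[1.0, 0.0, -0.001], [0.0, -1.0, -0.0], [-0.001, 0.0, -1.0]]
contact_force: [-0.1, -0.4, -0.8]
opening: 0.0461
grip_force: 62.2
```

>>> apply_moves(moves=[[0,0,0.05,0,-1],[0,0,0.05,0,-1],[0,0,0,0,-1]])

```text
clock: 8.65
ee_pos: [0.626, 0.2296, 0.0928]
tool_rot: [[1.0, 0.0, -0.001], [0.0, -1.0, -0.0], [-0.001, 0.0, -1.0]]
contact_force: [0.5, 0.3, -0.5]
opening: 0.046
grip_force: 62.2
```

>>> apply_moves(moves=[[0,0,0.05,0,-1],[0,0,0,0,-1]])

```text
clock: 8.85
ee_pos: [0.6261, 0.2296, 0.0909]
tool_rot: [[1.0, 0.0, -0.0], [0.0, -1.0, 0.0], [-0.0, -0.0, -1.0]]
contact_force: [0.3, 0.3, -1.1]
opening: 0.0459
grip_force: 62.2
```

>>> apply_moves(moves=[[0,0,0.035,0,-1],[0,0,0,0,-1]])

```text
clock: 9.05
ee_pos: [0.6261, 0.2296, 0.0896]
tool_rot: [[1.0, 0.0, -0.0], [0.0, -1.0, 0.0], [-0.0, -0.0, -1.0]]
contact_force: [-0.0, 0.7, -1.3]
opening: 0.0461
grip_force: 62.2
```

>>> apply_moves(moves=[[0,0,0.025,0,-1],[0,0,0,0,-1]])

```text
clock: 9.25
ee_pos: [0.6262, 0.2296, 0.0886]
tool_rot: [[1.0, 0.0, -0.0], [0.0, -1.0, 0.0], [-0.0, -0.0, -1.0]]
contact_force: [0.2, -0.4, -0.6]
opening: 0.0458
grip_force: 62.2
```

```bash
python3 - <<'E'
from w import *
s=robot.sense();print(s["ee_pos"],s["contact_force"])
P,Q,s=wrist((.626,.2296),.05,.05,.09)
print(len(Q),np.percentile(Q[:,2],[5,50,95,99]))
for n in ("scene","side"):
    Q=box((.626,.2296),.024,.04,.1,C[n]); print(n,np.percentile(Q[:,2],[50,95,99]))
E
```

```text
[0.62625647 0.22966817 0.08873085] [-0.2387628  -0.60806776 -0.79906316]
10824 [0.05323951 0.0714014  0.08541274 0.089198  ]
scene [0.05850332 0.08163456 0.08536678]
side [0.06702283 0.09396441 0.09807454]
```

>>> apply_moves(moves=[[0,0,0.02,0,-1],[0,0,0,0,-1]])

```text
clock: 9.6
ee_pos: [0.6264, 0.2297, 0.0881]
tool_rot: [[1.0, 0.0, 0.0], [0.0, -1.0, 0.0], [0.0, -0.0, -1.0]]
contact_force: [0.1, 0.7, 0.2]
opening: 0.0458
grip_force: 62.3
```

>>> apply_moves(moves=[[0,0,0.02,0,-1],[0,0,0,0,-1]])

```text
clock: 9.8
ee_pos: [0.6264, 0.2297, 0.0879]
tool_rot: [[1.0, 0.0, 0.001], [0.0, -1.0, 0.0], [0.001, -0.0, -1.0]]
contact_force: [-1.2, -1.0, 5.0]
opening: 0.046
grip_force: 62.8
```

>>> apply_moves(moves=[[0,0,0.015,0,-1],[0,0,0,0,-1]])

```text
clock: 10.0
ee_pos: [0.6264, 0.2297, 0.0879]
tool_rot: [[1.0, 0.0, 0.001], [0.0, -1.0, 0.0], [0.001, -0.0, -1.0]]
contact_force: [-3.5, -2.4, 9.3]
opening: 0.0461
grip_force: 63.2
```

>>> apply_moves(moves=[[0,0,0,0,0.5],[0,0,0,0,1],[0,0,0,0,1],[0,0,-0.3,0,1],[0,0,-0.8,0,1],[0,0,-0.8,0,1],[0,0,-0.9,0,1],[0,0,0,0,1],[0,0,0,0,1]])

```text
clock: 10.9
ee_pos: [0.627, 0.2298, 0.2003]
tool_rot: [[1.0, 0.0, 0.003], [0.0, -1.0, 0.001], [0.003, -0.001, -1.0]]
contact_force: [-0.1, 0.9, 0.0]
opening: 0.0857
grip_force: 0.0
```

```bash
python3 - <<'E'
from w import *
P,Q,s=wrist((.6264,.2297),.045,.071,.09,"w4.png")
print(s["ee_pos"],s["clock"]); print(circ(Q),np.percentile(Q[:,2],[5,50,95]))
E
```

```text
[0.62541808 0.2294388  0.19776759] 11.0
[0.62647119 0.23083695 0.02286762] [0.07222044 0.08018867 0.08186955]
```

>>> apply_moves(moves=[[-0.9,0,0,0,1],[-0.9,0,0,0,1],[-0.9,0,0,0,1],[-0.9,-0.25,0,0,1],[-0.7,-0.25,0,0,1],[0,0,0,0,1],[0,0,0,0,1]])

```text
clock: 11.75
ee_pos: [0.4535, 0.2496, 0.1978]
tool_rot: [[1.0, 0.001, -0.001], [0.001, -1.0, -0.001], [-0.001, 0.001, -1.0]]
contact_force: [0.1, -0.3, 0.2]
opening: 0.0852
grip_force: 0.0
```

```bash
python3 - <<'E'
from w import *
P,Q,s=wrist((.456,.331),.03,.026,.04,"w5.png")
print(s["ee_pos"],s["clock"]); print("B",circ(Q),Q.mean(0),cv2.minEnclosingCircle(Q[:,:2].astype(np.float32)),np.percentile(Q[:,2],[5,50,95]))
Q=box((.4405,.176),.03,.026,.04,P); print("A",circ(Q),Q.mean(0),cv2.minEnclosingCircle(Q[:,:2].astype(np.float32)))
E
```

```text
[0.45511988 0.24954345 0.19818054] 11.85
B [0.4579909  0.32916978 0.00899936] [0.45809952 0.32917577 0.03288091] ((0.4573935270309448, 0.3299625813961029), 0.013108961284160614) [0.03097249 0.0330947  0.03424893]
A [0.44238687 0.17581694 0.00905782] [0.44254147 0.17581622 0.03267171] ((0.44145578145980835, 0.17521649599075317), 0.01294661033898592)
```

View pics/w5.png

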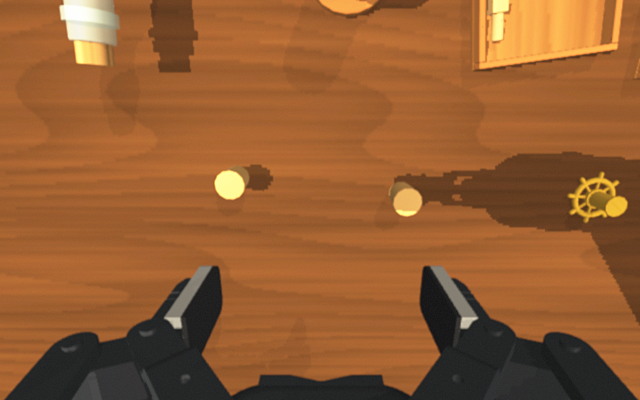

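>>> apply_moves(moves=[[0.08,-0.7,0,0,1],[0,-0.7,0,0,1],[0,-0.6,0,0,1],[0,0,0.8,0,1],[0,0,0.8,0,1],[0,0,0.8,0,1],[0,0,0.8,0,1],[0,0,0.5,0,1],[0,0,0.35,0,1],[0,0,0,0,-1],[0,0,0,0,-1],[0,0,0,0,-1],[0,0,0,0,-1],[0,0,0,0,-1],[0,0,0,0,-1],[0,0,0,0,-1],[0,0,0,0,-1]])

```text
clock: 13.6
ee_pos: [0.4583, 0.3299, 0.0378]
tool_rot: [[1.0, 0.0, 0.002], [0.0, -1.0, 0.001], [0.002, -0.001, -1.0]]
contact_force: [-0.5, -1.3, 5.9]
opening: 0.0225
grip_force: 58.6
```

>>> apply_moves(moves=[[0,0,-0.6,0,-1],[0,0,-0.85,0,-1],[0,0,-0.85,0,-1],[0,0,-0.75,0,-1],[0.322,0.5,0,0,-1],[0.322,0.9,0,0,-1],[0.322,0.9,0,0,-1],[0.322,0.9,0,0,-1],[0.322,0.9,0,0,-1],[0.322,0.9,0,0,-1],[0.322,0.9,0,0,-1],[0.322,0.9,0,0,-1],[0.322,0.9,0,0,-1],[0.322,0.9,0,0,-1],[0.322,0.9,0,0,-1],[0.322,0.55,0,0,-1],[0,0,0,0,-1],[0,0,0.8,0,-1],[0,0,0.8,0,-1],[0,0,0,0,-1]])

```text
clock: 15.6
ee_pos: [0.6082, -0.0708, 0.091]
tool_rot: [[1.0, 0.0, -0.008], [0.0, -1.0, 0.002], [-0.008, -0.002, -1.0]]
contact_force: [-0.4, -0.6, -0.2]
opening: 0.0227
grip_force: 59.0
```

```bash
python3 - <<'E'
from w import *
P,Q,s=wrist((.6,-.07),.2,.026,.04,"w6.png")
print(s["ee_pos"],s["clock"],s["opening"],s["grip_force"])
m=(abs(P[:,0]-.618)<.09)&(abs(P[:,1]+.072)<.07)&(P[:,2]>.0145)&(P[:,2]<.022); print(cv2.minAreaRect((P[m][:,:2]*1000).astype(np.float32)))
for y in (-.05,-.09):
    Q=box((.668,y),.02,.03,.042,P); print(len(Q), Q.mean(0) if len(Q) else 0)
E
```

```text
[ 0.61134147 -0.07155353  0.09464289] 15.7 0.022402306977133152 58.979563183675054
((619.3316650390625, -73.25589752197266), (110.55606842041016, 150.68536376953125), 89.94009399414062)
1913 [ 0.6701416  -0.05144541  0.03804152]
1922 [ 0.6701552  -0.0930015   0.03799217]
```

View pics/w6.png

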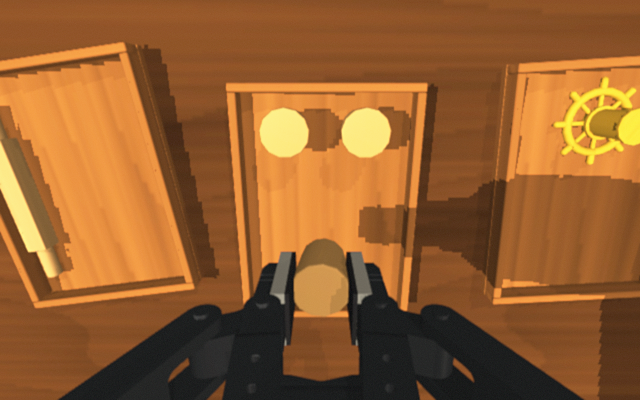

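>>> apply_moves(moves=[[0,0,0.5,0,-1],[0,0,0.4,0,-1],[0,0,0.25,0,-1],[0,0,0.1,0,-1],[0,0,0,0,-1],[0,0,0,0,-1]])

```text
clock: 16.35
ee_pos: [0.6127, -0.0724, 0.0454]
tool_rot: [[1.0, 0.0, 0.001], [0.0, -1.0, -0.0], [0.001, 0.0, -1.0]]
contact_force: [-0.0, -0.2, 0.5]
opening: 0.0228
grip_force: 59.0
```

Near the floor; last 2–3 mm gently, then open to about 45 mm and rise.

>>> apply_moves(moves=[[0,0,0.04,0,-1],[0,0,0.03,0,-1],[0,0,0,0,-1]])

```text
clock: 16.65
ee_pos: [0.6128, -0.0725, 0.0428]
tool_rot: [[1.0, 0.0, 0.002], [0.0, -1.0, -0.0], [0.002, 0.0, -1.0]]
contact_force: [-0.6, -0.0, 6.1]
opening: 0.0229
grip_force: 59.5
```

>>> apply_moves(moves=[[0,0,0,0,-0.2],[0,0,0,0,0],[0,0,0,0,0],[0,0,-0.3,0,0],[0,0,-0.7,0,0],[0,0,-0.9,0,0.5],[0,0,-0.9,0,1]])

```text
clock: 17.35
ee_pos: [0.6117, -0.0723, 0.1553]
tool_rot: [[1.0, 0.0, -0.001], [0.0, -1.0, 0.0], [-0.001, -0.0, -1.0]]
contact_force: [1.4, -0.8, 0.3]
opening: 0.0702
grip_force: 0.0
```

>>> apply_moves(moves=[[-0.3,-0.4,0,0,1],[-0.567,-0.829,0,0,1],[-0.567,-0.829,0,0,1],[-0.567,-0.829,0,0,1],[-0.567,-0.829,0,0,1],[-0.567,-0.829,0,0,1],[-0.567,-0.829,0,0,1],[-0.567,-0.826,0,0,1],[0,0,0,0,1],[0,0,0.8,0,1],[0,0,0.8,0,1],[0,0,0.8,0,1],[0,0,0.36,0,1],[0,0,0.2,0,1],[0,0,0,0,-1],[0,0,0,0,-1],[0,0,0,0,-1],[0,0,0,0,-1],[0,0,0,0,-1],[0,0,0,0,-1]])

```text
clock: 19.35
ee_pos: [0.442, 0.1756, 0.0363]
tool_rot: [[1.0, 0.001, 0.002], [0.001, -1.0, 0.0], [0.002, -0.0, -1.0]]
contact_force: [-0.7, -1.4, 6.2]
opening: 0.0225
grip_force: 58.4
```

>>> apply_moves(moves=[[0,0,0,0,-1],[0,0,0,0,-1]])

```text
clock: 19.55
ee_pos: [0.4419, 0.1756, 0.0362]
tool_rot: [[1.0, 0.001, 0.002], [0.001, -1.0, 0.0], [0.002, -0.0, -1.0]]
contact_force: [-0.1, -1.8, 6.0]
opening: 0.0231
grip_force: 58.4
```

>>> apply_moves(moves=[[0,0,-0.55,0,-1],[0,0,-0.8,0,-1],[0,0,-0.8,0,-1],[0,0,-0.6,0,-1],[0.2,0.415,0,0,-1],[0.44,0.83,0,0,-1],[0.44,0.83,0,0,-1],[0.44,0.83,0,0,-1],[0.44,0.83,0,0,-1],[0.44,0.83,0,0,-1],[0.44,0.83,0,0,-1],[0.44,0.82,0,0,-1],[0,0,0,0,-1],[0,0,0.6,0,-1],[0,0,0.8,0,-1],[0,0,0.7,0,-1],[0,0,0.4,0,-1],[0,0,0.04,0,-1],[0,0,0,0,-1],[0,0,0,0,-1]])

```text
clock: 21.55
ee_pos: [0.5731, -0.0728, 0.0448]
tool_rot: [[1.0, 0.0, 0.001], [0.0, -1.0, -0.0], [0.001, 0.0, -1.0]]
contact_force: [0.3, -0.7, 0.1]
opening: 0.0228
grip_force: 59.0
```

>>> apply_moves(moves=[[0,0,0.05,0,-1],[0,0,0.035,0,-1],[0,0,0,0,-1]])

```text
clock: 21.85
ee_pos: [0.5732, -0.0731, 0.0413]
tool_rot: [[1.0, 0.0, 0.002], [0.0, -1.0, -0.0], [0.002, 0.0, -1.0]]
contact_force: [-0.7, 0.2, 4.6]
opening: 0.0226
grip_force: 59.4
```

>>> apply_moves(moves=[[0,0,0,0,-0.2],[0,0,0,0,0],[0,0,0,0,0],[0,0,-0.3,0,0],[0,0,-0.8,0,0],[0,0,-0.9,0,0.5],[0,0,-0.9,0,1],[0,0,-0.9,0,1]])

```text
clock: 22.65
ee_pos: [0.5722, -0.0729, 0.1945]
tool_rot: [[1.0, 0.0, 0.0], [0.0, -1.0, 0.0], [0.0, -0.0, -1.0]]
contact_force: [0.7, -0.3, -0.6]
opening: 0.0832
grip_force: 0.0
```

>>> apply_moves(moves=[[-0.7,0.1,0,0,1],[-0.9,0.2,0,0,1],[-0.8,0.13,0,0,1],[-0.42,0,0,0,1],[0,0,0,0,1],[0,0,0,0,1]])

```text
clock: 23.25
ee_pos: [0.4605, -0.0904, 0.1932]
tool_rot: [[1.0, -0.0, 0.002], [-0.0, -1.0, -0.0], [0.002, 0.0, -1.0]]
contact_force: [-0.3, -0.6, -0.2]
opening: 0.0851
grip_force: 0.0
```

```bash
python3 - <<'E'
from w import *
P,Q,s=wrist((.436,-.01),.03,.025,.036,"w7.png")
print(s["ee_pos"],s["clock"]); print("drum",len(Q),circ(Q),Q.mean(0),cv2.minEnclosingCircle(Q[:,:2].astype(np.float32)),np.percentile(Q[:,2],[5,50,95]))
R=box((.436,-.01),.04,.004,.009,P); print("rim",len(R),R.mean(0),cv2.minEnclosingCircle(R[:,:2].astype(np.float32)))
M=box((.46,-.178),.07,.0065,.02,P); M=M[M[:,1]<-.1]; print("mast",len(M),M.mean(0),np.percentile(M[:,2],[5,50,95]),cv2.minAreaRect((M[:,:2]*1000).astype(np.float32)))
M=M[M[:,2]>.0105]; print(len(M),M.mean(0),cv2.minAreaRect((M[:,:2]*1000).astype(np.float32)))
for c in ((.613,-.073),(.573,-.073)):
    Q=box(c,.02,.03,.045,P); print(len(Q),Q.mean(0) if len(Q) else 0)
E
```

```text
[ 0.46127098 -0.09048865  0.19288511] 23.35
drum 349 [ 0.43741911 -0.01101469  0.00654053] [ 0.43747627 -0.01108589  0.03091759] ((0.43648165464401245, -0.010883400216698647), 0.009207192808389664) [0.0296687  0.0309914  0.03211344]
rim 718 [ 0.44054215 -0.01270652  0.00569351] ((0.4374083876609802, -0.011095021851360798), 0.025080937892198563)
mast 1407 [ 0.46194306 -0.17825233  0.01226164] [0.00921285 0.01264094 0.01411237] ((460.0057678222656, -180.21409606933594), (110.11931610107422, 12.059168815612793), 43.88897705078125)
1213 [ 0.46121012 -0.17900189  0.01273266] ((460.0057678222656, -180.21409606933594), (110.11931610107422, 12.059168815612793), 43.88897705078125)
156 [ 0.60099898 -0.07300321  0.03674704]
1006 [ 0.5728242  -0.07346515  0.03811668]
```

View pics/w7.png

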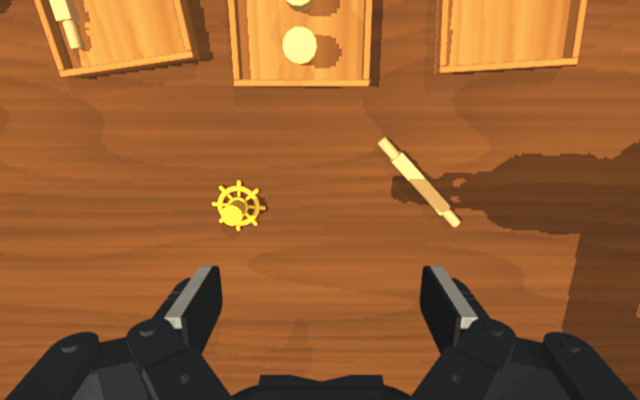

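>>> apply_moves(moves=[[-0.2,-0.66,0,0,1],[-0.2,-0.66,0,0,1],[-0.19,-0.66,0,0,1],[0,0,0.8,0,1],[0,0,0.8,0,1],[0,0,0.8,0,1],[0,0,0.8,0,0.5],[0,0,0.54,0,0.2],[0,0,0.3,0,0.2],[0,0,0,0,-1],[0,0,0,0,-1],[0,0,0,0,-1],[0,0,0,0,-1],[0,0,0,0,-1],[0,0,0,0,-1],[0,0,0,0,-1]])

```text
clock: 25.0
ee_pos: [0.4365, -0.011, 0.0312]
tool_rot: [[1.0, 0.0, 0.001], [0.0, -1.0, -0.0], [0.001, 0.0, -1.0]]
contact_force: [-0.1, 0.7, 5.4]
opening: 0.0136
grip_force: 58.8
```

>>> apply_moves(moves=[[0,0,-0.4,0,-1],[0,0,-0.8,0,-1],[0,0,-0.8,0,-1],[0,0,-0.75,0,-1],[0.3,0.375,0,0,-1],[0.57,0.75,0,0,-1],[0.57,0.75,0,0,-1],[0.57,0.75,0,0,-1],[0.57,0.75,0,0,-1],[0.57,0.75,0,0,-1],[0.57,0.75,0,0,-1],[0.57,0.75,0,0,-1],[0,0,0,0,-1],[0,0,0.6,0,-1],[0,0,0.7,0,-1],[0,0,0,0,-1],[0,0,0,0,-1]])

```text
clock: 26.7
ee_pos: [0.6067, -0.2355, 0.0877]
tool_rot: [[1.0, 0.0, -0.003], [0.0, -1.0, 0.001], [-0.003, -0.001, -1.0]]
contact_force: [0.3, 0.0, -0.8]
opening: 0.0138
grip_force: 58.7
```

```bash
python3 - <<'E'
from w import *
P,Q,s=wrist((.6,-.07),.2,.026,.04,"w8.png")
print(s["ee_pos"],s["clock"],s["opening"],s["grip_force"])
m=(abs(P[:,0]-.633)<.09)&(abs(P[:,1]+.2345)<.07)&(P[:,2]>.0145)&(P[:,2]<.0215); print(cv2.minAreaRect((P[m][:,:2]*1000).astype(np.float32)))
E
```

```text
[ 0.60829339 -0.23620181  0.08962884] 26.8 0.013635045763097682 58.7116813659668
((633.0938720703125, -235.0102996826172), (150.29286193847656, 110.4476547241211), 3.362729549407959)
```

View pics/w8.png

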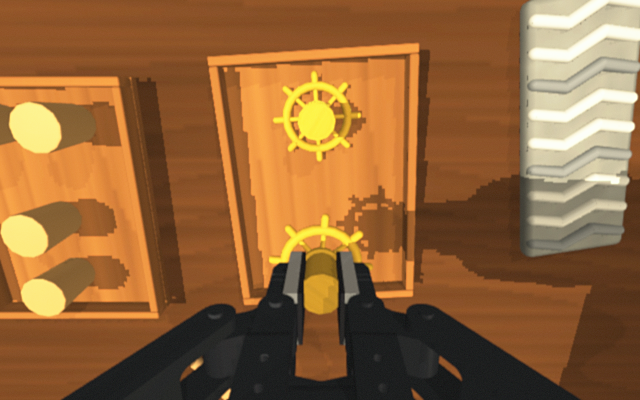

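>>> apply_moves(moves=[[0,0,0.4,0,-1],[0,0,0.5,0,-1],[0,0,0.27,0,-1],[0,0,0.1,0,-1],[0,0,0,0,-1],[0,0,0.03,0,-1],[0,0,0.02,0,-1],[0,0,0,0,-1]])

```text
clock: 27.65
ee_pos: [0.608, -0.2361, 0.0364]
tool_rot: [[1.0, 0.0, 0.001], [0.0, -1.0, -0.0], [0.001, 0.0, -1.0]]
contact_force: [0.0, -0.3, -1.6]
opening: 0.0138
grip_force: 58.7
```

>>> apply_moves(moves=[[0,0,0.025,0,-1],[0,0,0,0,-1],[0,0,0,0,-0.3],[0,0,0,0,-0.1],[0,0,0,0,-0.1],[0,0,-0.3,0,-0.1],[0,0,-0.8,0,0],[0,0,-0.9,0,0.5],[0,0,-0.9,0,1],[0,0,-0.9,0,1],[-0.4,-0.2,0,0,1],[-0.8,-0.3,0,0,1],[-0.8,-0.3,0,0,1],[-0.8,-0.3,0,0,1],[-0.6,-0.2,0,0,1],[-0.3,-0.1,0,0,1],[0,0,0,0,1]])

```text
clock: 29.35
ee_pos: [0.4586, -0.1795, 0.1874]
tool_rot: [[1.0, -0.0, -0.0], [-0.0, -1.0, 0.0], [-0.0, -0.0, -1.0]]
contact_force: [-0.2, 0.6, -0.3]
opening: 0.0854
grip_force: 0.0
```

>>> apply_moves(moves=[[0,0,0,-0.912,1],[0,0,0,-0.912,1],[0,0,0,-0.912,1],[0,0,0,-0.912,1],[0,0,0,-0.912,1],[0,0,0,-0.912,1],[0,0,0,-0.912,1],[0,0,0,0,1],[0,0,0,0,1]])

```text
clock: 30.25
ee_pos: [0.461, -0.1806, 0.1871]
tool_rot: [[0.723, 0.691, 0.001], [0.691, -0.723, -0.0], [0.0, 0.001, -1.0]]
contact_force: [-0.4, 0.8, 0.6]
opening: 0.0855
grip_force: 0.0
```

```bash
python3 - <<'E'
from w import *
P,Q,s=wrist((.46,-.18),.03,.026,.04,"w9.png")
R=s["tool_rot"]; print(s["ee_pos"],s["clock"],np.degrees(np.arctan2(R[1][0],R[0][0])))
M=box((.46,-.18),.07,.0075,.02,P); print(len(M),cv2.minAreaRect((M[:,:2]*1000).astype(np.float32)),np.percentile(M[:,2],[5,50,95]))
C2={}
pic,d,K,T,c=snap("scene"); S=cloud(d,K,T); Q=box((.608,-.236),.012,.02,.06,S); print("wheel drum",len(Q),Q.mean(0),np.percentile(Q[:,2],95)); Q=box((.608,-.236),.03,.007,.014,S); print(len(Q),Q.mean(0))
E
```

```text
[ 0.46041028 -0.18031552  0.18699678] 30.35 43.78025073309446
1401 ((459.9280700683594, -180.78060913085938), (110.1444091796875, 11.01448917388916), 43.51613235473633) [0.00950641 0.0127326  0.01408547]
wheel drum 60 [ 0.60725587 -0.23375998  0.03302122] 0.038528192848527584
148 [ 0.60858768 -0.23196764  0.00960677]
```

>>> apply_moves(moves=[[0,0,0.8,0,1],[0,0,0.8,0,1],[0,0,0.8,0,0.5],[0,0,0.8,0,0.1],[0,0,0.5,0,0.1],[0,0,0.31,0,0.1],[0,0,0,0,-1],[0,0,0,0,-1],[0,0,0,0,-1],[0,0,0,0,-1],[0,0,0,0,-1],[0,0,0,0,-1],[0,0,0,0,-1]])

```text
clock: 31.75
ee_pos: [0.4605, -0.1804, 0.0275]
tool_rot: [[0.721, 0.693, 0.002], [0.693, -0.721, -0.001], [0.001, 0.002, -1.0]]
contact_force: [-1.1, -0.7, 7.0]
opening: 0.0097
grip_force: 60.1
```

>>> apply_moves(moves=[[0,0,-0.5,0,-1],[0,0,-0.9,0,-1],[0,0,-0.9,0,-1],[0,0,-0.7,0,-1],[0,0,0,0.873,-1],[0,0,0,0.873,-1],[0,0,0,0.873,-1],[0,0,0,0.873,-1],[0,0,0,0.873,-1],[0,0,0,0.873,-1],[0.4,-0.44,0,0,-1],[0.65,-0.7,0,0,-1],[0.65,-0.7,0,0,-1],[0.65,-0.7,0,0,-1],[0.65,-0.7,0,0,-1],[0.65,-0.7,0,0,-1],[0.65,-0.7,0,0,-1],[0.5,-0.54,0,0,-1],[0.35,-0.36,0,0,-1],[0,0,0,0,-1]])

```text
clock: 33.75
ee_pos: [0.6349, 0.0701, 0.1468]
tool_rot: [[0.99, 0.14, 0.002], [0.14, -0.99, 0.001], [0.002, -0.0, -1.0]]
contact_force: [-0.9, -0.2, -0.4]
opening: 0.0099
grip_force: 59.2
```

>>> apply_moves(moves=[[0.3,-0.33,0.5,0,-1],[0,0,0.8,0,-1],[0,0,0,0,-1],[0,0,0,0,-1]])

```text
clock: 34.15
ee_pos: [0.6422, 0.0818, 0.0943]
tool_rot: [[0.991, 0.137, -0.003], [0.137, -0.991, -0.0], [-0.003, -0.0, -1.0]]
contact_force: [0.2, -0.5, -0.0]
opening: 0.0098
grip_force: 59.2
```

```bash
python3 - <<'E'
from w import *
P,Q,s=wrist((.6,-.07),.2,.026,.04,"w10.png")
R=s["tool_rot"]; print(s["ee_pos"],s["clock"],s["opening"],np.degrees(np.arctan2(R[1][0],R[0][0])))
m=(abs(P[:,0]-.633)<.09)&(abs(P[:,1]-.077)<.07)&(P[:,2]>.0145)&(P[:,2]<.0215); print(cv2.minAreaRect((P[m][:,:2]*1000).astype(np.float32)))
E
```

```text
[0.64391097 0.08191526 0.09595581] 34.25 0.009886287435311088 7.851798177299251
((633.6383056640625, 77.2888412475586), (149.45254516601562, 110.62665557861328), 7.813746929168701)
```

View pics/w10.png

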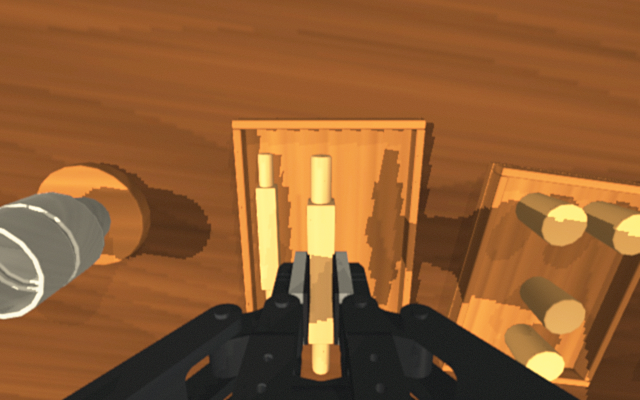

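>>> apply_moves(moves=[[-0.293,0.39,0,0,-1],[0,0,0,0,-1],[0,0,0.5,0,-1],[0,0,0.5,0,-1],[0,0,0.35,0,-1],[0,0,0.1,0,-1],[0,0,0,0,-1],[0,0,0.05,0,-1],[0,0,0.03,0,-1],[0,0,0,0,-1]])

```text
clock: 35.3
ee_pos: [0.6343, 0.0655, 0.0338]
tool_rot: [[0.991, 0.137, 0.001], [0.137, -0.991, 0.0], [0.001, 0.0, -1.0]]
contact_force: [-1.1, 1.1, -0.8]
opening: 0.0095
grip_force: 59.2
```

>>> apply_moves(moves=[[0,0,0.03,0,-1],[0,0,0,0,-1],[0,0,0,0,-0.3],[0,0,0,0,-0.2],[0,0,0,0,-0.2],[0,0,-0.3,0,-0.2],[0,0,-0.8,0,-0.1],[0,0,-0.9,0,0.5],[0,0,-0.9,0,1],[0,0,-0.9,0,1],[-0.5,0.3,0,0,1],[-0.5,0.3,0,0,1],[-0.5,0.3,0,0,1],[0,0,0,0,1],[0,0,0,0,1]])

```text
clock: 36.8
ee_pos: [0.5798, 0.0215, 0.185]
tool_rot: [[0.991, 0.136, 0.001], [0.136, -0.991, 0.0], [0.001, -0.0, -1.0]]
contact_force: [1.0, 0.4, -0.6]
opening: 0.0853
grip_force: 0.0
```

```bash
python3 - <<'E'
from w import *
P,Q,s=wrist((.6,-.07),.2,.026,.04,"w11.png"); print(s["ee_pos"],s["clock"])
M=box((.634,.065),.06,.0135,.03,P); M=M[abs((M[:,1]-.065)-.137*(M[:,0]-.634))<.015]; print("mast",len(M),cv2.minAreaRect((M[:,:2]*1000).astype(np.float32)),np.percentile(M[:,2],[5,50,95]))
Q=box((.626,.23),.045,.071,.09); print("cup",circ(Q),np.percentile(Q[:,2],95))
for o,c in (("w",(.608,-.236)),("c1",(.613,-.073)),("c2",(.573,-.073))):
    Q=box(c,.016,.025,.05,C["scene"]); print(o,len(Q),Q.mean(0),np.percentile(Q[:,2],95))
b=C["side"]; Q=b[(b[:,1]>.28)&(b[:,2]>.085)&(b[:,2]<.12)&(b[:,0]>.37)&(b[:,0]<.87)]; print("bottle",Q.min(0),Q.max(0))
pic,*_=snap("scene"); cv2.imwrite("pics/s2.png",cv2.resize(cv2.cvtColor(pic,cv2.COLOR_RGB2BGR)[80:320,160:480],(800,600)))
E
```

```text
[0.58054695 0.02191432 0.18466908] 36.9
mast 1814 ((633.0448608398438, 66.67338562011719), (109.90999603271484, 12.27444839477539), 7.918603897094727) [0.01480944 0.01777399 0.01921064]
cup [0.62449884 0.23151485 0.02309294] 0.08217810318815819
w 53 [ 0.60692012 -0.23438277  0.03423045] 0.03800256966644762
c1 103 [ 0.61131578 -0.07184799  0.03572431] 0.040276923054996125
c2 98 [ 0.57303371 -0.07249235  0.035867  ] 0.04021509693273353
bottle [0.63659187 0.36601005 0.08501325] [0.77899991 0.43621384 0.10084815]
```

View pics/s2.png

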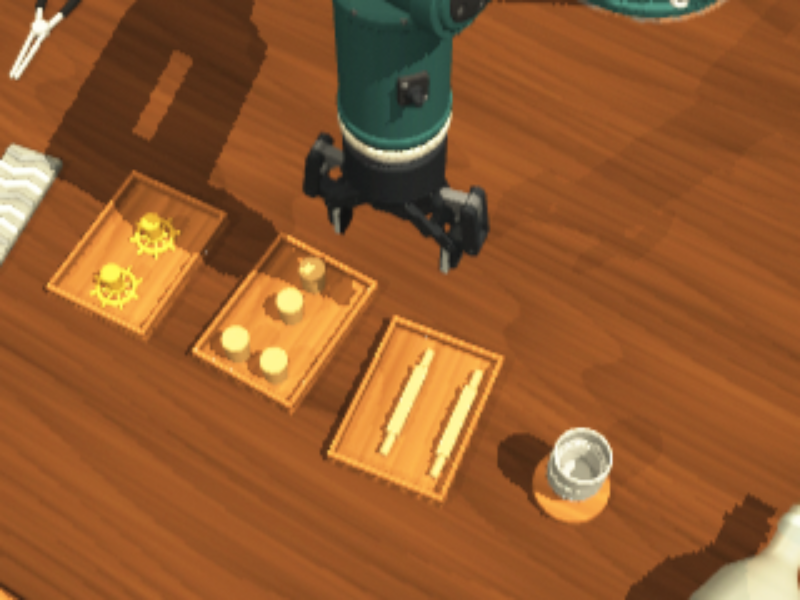

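The crop shows both wheels, four standing corks, the two parallel masts and the nested cup all in place, and the gripper is clear of everything. I'm handing in.

```bash
python3 -c "
from bench import robot
print(robot.finish_job())"
```

```text
the job is handed in; nothing more can be done
None
```

I handed the job in at about 37 s of simulated time; `finish_job()` returned no verdict, but the last pictures and measurements show the mast, both corks and the wheel in their trays, the cup nested after a push of about 9 N, and the bottle where it was.

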